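# Restock the sprung dish dispenser

## Robot

A 7-joint arm with a two-finger parallel gripper is mounted at the origin on the work surface. World frame = base frame: x ahead of the robot, y to its left, z up, the work surface at z = 0. Lengths are in mm, angles in rad, forces in N, time in s.
With the tool pointing down it reaches from about 350 to 900 mm from the base axis. Payload 8.1 kg.
Tool frame: the origin (TCP) lies where the fingers leave the gripper's body, on its centre line; the fingertips stand 73 mm ahead of it and the grasp point (between the pads) lies 54 mm ahead of it; x points along the fingers, y is the direction in which the jaws open and shut, and the axes are right-handed (so a half turn about x gives the same grasp; the last joint's range is limited). The gripper opens to 85 mm and grips with 20 to 120 N. Pads are 22 mm wide; open, the fingers measure 114 mm over their backs; the gripper's body (76 mm by 85 mm) begins 54 mm behind the grasp point. The pads swing forward as they close: fully open they stand 13 mm farther back than shut.
Start: joints at [-1.234, 0.434, 0.025, 1.573, -0.012, 1.134, -0.075], TCP at [266.125, 565.522, 303.923] pointing down, gripper open.
Joint ranges: [-2.62, 2.62], [-0.44, 2.09], [-1.27, 1.32], [0.08, 2.57], [-1.32, 4.46], [0.12, 2], [-2.74, 2.74]. Speed limits (rad/s): [2.22, 2.22, 3.01, 3.01, 3.14, 3.14, 3.14].

## Interface

Orientations are given as a 3x3 rotation matrix whose columns are the frame's x, y, z axes.
In Python, from cell import r, eyes gives the robot as it stands.
- The arm moves only by the tool jog_arm, never from a script. Its argument "targets" is a list that holds one entry, the list of rows, each a list of 7 numbers: the shift along the world's x, y, z in mm, then the turn, a rotation vector about the world's x, y, z in rad, then the finger opening in mm, from 0 to 85.4. In form: [[[x, y, z, rx, ry, rz, hand], ...]]. A call has 1 to 20 rows; each row shifts and turns the commanded pose from where the row before left it; what a row does not reach is not made up. A row lasts 1/12 s, in which the tool goes at most 41.7 mm and 7.16 degrees, less where a joint would pass 70% of its speed; a pose out of reach is approached as far as the arm can. A call is refused whole if a number of a shift passes 41.7 or a number of a turn 0.125, either way. A call with a gripper value outside its range is refused whole. The fingers move at their own pace and stop on an object; "squeeze" is the grip in N (left out, the last holds). Time passes only in rows, so rows that do not move let the fingers close. It gives the time, the measured TCP pose, the force and the opening at its end, in the units of the state.
- r.get_state(): the state, without advancing time (a new reading comes with each control period).
- eyes.snapshot(name): name is "scene" or "top"; returns a dict with "pixels" (420x560x3 uint8, red, green, blue), "fx", "fy", "cx", "cy" (pixels), "k1" (the pictures are not rectified: a ray, as slopes to the right and down, at radius r is drawn at 1 + k1 r^2 times it, then the intrinsics apply), "T" (4x4, takes a point from camera to world coordinates). Camera axes: x right, y up, looking along -z (the intrinsics and any distortion apply to the point x, -y, -z); pixel columns grow to the right and rows downward; lengths in mm; the calibration is good to about 2 mm. A picture is of the moment at which its call begins. There is no depth.
- r.close_job(): hands the job in, once; it reports no verdict.
The state is a dict: "t": time; "q": joint angles; "qvel": joint speeds; "joint_torque": joint torques, N m; "eef_pos": TCP position; "tcp_rot": TCP orientation; "wrist_force": force on the tool from outside, world axes, zero at the start; "wrist_torque": the same for the moment, N m; "opening": opening from 0.0 (shut) to 1.0 (fully open).
Only numpy, scipy, OpenCV 4.12 (cv2) and the standard library are available. Lean on these libraries where they do the work, as an engineer would, in place of code of your own. Each camera call takes 0.05 s, during which the arm holds its last target. There are 200 camera calls.

## Task

Put all the clean rectangular dishes from the draining mat away in the sprung dispenser: press its lever down so that the cover stands open, set the dishes in one on another, open side up, pushing each one down until the catches snap over it, and when all are in lift the lever again so that the cover falls shut. Work the cover by its lever only, never by pushing on the cover itself, and leave the bowl, jar and mug alone.

Things in the scene. Friction and masses are not known exactly. Their poses are not given: they have to be found in the camera images.
- dispenser: sprung dish dispenser fixed to the counter. Origin: centre of its base's underside; z up, y along its length. Base 130 (x) x 230 (y) x 12 mm. Two end columns (28 along y, 78 along x, 200 high) with steel side guides form a channel 124.4 (y) x 60.4 (x) mm about the origin. The long sides are open in the middle 75 mm, room for fingers
- mouth (a point): centre of the dispenser's channel, level with the column tops, 200 mm above its origin; axes as the dispenser's. Flared lips around it, up to 217 mm, lead a dish in (dish length along y)
- catches (a point): point on the channel's axis level with the undersides of two black sprung wedge catches (one in each end column, reaching 9 mm in), 160 mm above the origin; axes as the dispenser's. A dish let go in the mouth rests on their slopes, its underside 8 to 25 mm above here. Pushed down at its middle with 5 to 15 N it parts them; they snap over it once its rim is below here (push 5 mm past)
- platform (a joint): how far the sprung platform in the channel is pressed down, m: 0 (its top 150 mm above the dispenser's origin) to 0.121; it pushes up with 2 N at 0 plus 60 N/m. The catches hold the pile down against it; it sinks 24 mm per dish: 0.014 with one dish under the catches, 0.110 with five (full)
- cover (a joint): angle of the flat aluminium cover (198 x 104 x 4 mm) over the mouth, rad: 0 shut, 1.75 raised, 10 degrees past upright. Hinge along x at the dispenser's +y end (y 95, z 222 mm from the origin); swings up to +y. Geared: 3.5 x the lever's angle. Past upright its weight keeps it raised; brought back well short of upright it falls shut by itself, slowed, within 2 s
- lift_lever (a joint): angle of the lid-lift lever, rad: 0 up (slopes up 0.25 rad outwards, cover shut) to 0.5 right down (slopes down 0.25 rad, cover raised). Pivot along x at y -100, z 185 mm from the dispenser's origin. Press slowly at the paddle, about 3 to 10 N; it stays down when let go. Lift the paddle 20 mm or more and let go: the cover falls shut and the lever rises with it
- paddle (a point): middle of the lever's black end paddle (36 mm along the dispenser's x, 42 mm along the lever, 11 mm thick), 105 mm outwards from the lever's pivot, beyond the dispenser's -y end; moves with the lever
- mat: flat black rubber draining mat fixed to the counter, 330 x 400 x 4 mm, on which the dishes start; origin at the centre of its underside
- dish1_mid (a point): rectangular white open dish, 120 mm long (its x), 56 mm wide (y), 24 mm high, straight sides, 4.5 mm walls, 5 mm floor, 0.09 to 0.14 kg; this point is its centre, half-way up (12 mm above its underside); z points up out of its open side. May be absent
- dish2_mid (a point): rectangular white open dish, 120 mm long (its x), 56 mm wide (y), 24 mm high, straight sides, 4.5 mm walls, 5 mm floor, 0.09 to 0.14 kg; this point is its centre, half-way up (12 mm above its underside); z points up out of its open side. May be absent
- dish3_mid (a point): rectangular white open dish, 120 mm long (its x), 56 mm wide (y), 24 mm high, straight sides, 4.5 mm walls, 5 mm floor, 0.09 to 0.14 kg; this point is its centre, half-way up (12 mm above its underside); z points up out of its open side. May be absent
- dish4_mid (a point): rectangular white open dish, 120 mm long (its x), 56 mm wide (y), 24 mm high, straight sides, 4.5 mm walls, 5 mm floor, 0.09 to 0.14 kg; this point is its centre, half-way up (12 mm above its underside); z points up out of its open side. May be absent
- dish5_mid (a point): rectangular white open dish, 120 mm long (its x), 56 mm wide (y), 24 mm high, straight sides, 4.5 mm walls, 5 mm floor, 0.09 to 0.14 kg; this point is its centre, half-way up (12 mm above its underside); z points up out of its open side. May be absent
- bowl: round white bowl, 140 mm across, to be left alone; origin under its centre
- jar: jar, 70 mm across and 100 mm high, to be left alone; origin under its centre
- mug: blue mug, 80 mm across and 90 mm high, to be left alone; origin under its centre
Not all that is in view belongs to the job. What is shaped like the part that bears dish2_mid but purple or red is not meant. Leave any orange look-alike of the part that bears dish5_mid alone.

How it is judged (in metres and radians):
On the way, in this order (a step that is already met when the one before it is completed fails the run):
1. the cover has been raised with the lever and stands open (value of joint cover above 1.6 rad), for 0.3 s.
2. all dishes are held under the catches while the cover stands open (z of dish1_mid in the frame of dispenser between 0.03 and 0.1505 m and horizontal distance between each of dish1_mid, dish2_mid, dish3_mid, dish4_mid, dish5_mid and dispenser below 0.008 m and angle between each of dish1_mid, dish2_mid, dish3_mid, dish4_mid, dish5_mid's own z axis and vertical below 0.12 rad and z of dish2_mid in the frame of dispenser between 0.03 and 0.1505 m and z of dish3_mid in the frame of dispenser between 0.03 and 0.1505 m and z of dish4_mid in the frame of dispenser between 0.03 and 0.1505 m and z of dish5_mid in the frame of dispenser between 0.03 and 0.1505 m and value of joint cover above 1.6 rad), for 0.3 s.
At the end, for the whole second after the job is handed in: every dish is in the dispenser's channel under the catches (its centre between 30 and 150.5 mm above the dispenser's origin and within 8 mm of its axis), open side up within 0.12 rad and at rest; the cover is shut (within 0.06 rad) and the lever up (within 0.03 rad) (z of dish1_mid in the frame of dispenser between 0.03 and 0.1505 m and horizontal distance between each of dish1_mid, dish2_mid, dish3_mid, dish4_mid, dish5_mid and dispenser below 0.008 m and angle between each of dish1_mid, dish2_mid, dish3_mid, dish4_mid, dish5_mid's own z axis and vertical below 0.12 rad and z of dish2_mid in the frame of dispenser between 0.03 and 0.1505 m and z of dish3_mid in the frame of dispenser between 0.03 and 0.1505 m and z of dish4_mid in the frame of dispenser between 0.03 and 0.1505 m and z of dish5_mid in the frame of dispenser between 0.03 and 0.1505 m and linear speed of each of dish1, dish2, dish3, dish4, dish5 below 0.02 m/s and value of joint cover below 0.06 rad and value of joint lift_lever below 0.03 rad); the robot touches nothing.
It fails at once if the robot pushes on the cover (over 3 N) (contact force between any of the fingers, the arm and cover above 3 N).
It fails at once if the bowl is moved by more than 30 mm (distance of bowl from where it was at the start of the episode above 0.03 m).
It fails at once if the jar is moved by more than 30 mm (distance of jar from where it was at the start of the episode above 0.03 m).
It fails at once if the mug is moved by more than 30 mm (distance of mug from where it was at the start of the episode above 0.03 m).
Of dish1, dish2, dish3, dish4, dish5 only 3 to 5 are there at a start; the rules pass over those that are not, and their reading is None.
At some moment in a run one of dish1, dish2, dish3, dish4, dish5 may be knocked a few centimetres aside while the robot is not near it.
It also fails if it takes over 210 s, if anything falls off the work surface, if the arm or the gripper's body presses on something with over 40 N, if the wrist force passes 120 N, or if a joint passes its speed limit or range.

## Working session

There is one attempt and no reset: what is moved stays moved. The work goes in short steps, Python scripts to look and compute and a tool call to move; the robot and the scene stay as the last step left them, time stands still between calls to the robot, and variables do not carry over. Pictures are saved under pics/ and viewed, about 12 in all and at most 16, crops included, and the job is handed in when it is done.

Besides the shell and the picture viewer there is one more tool, called after ">>>" as a command line: name --argument value ..., lists and objects as JSON in quotes. jog_arm: Moves the arm, as the interface text tells. Its arguments: {"type":"object","properties":{"targets":{"type":"array","items":{"type":"array","items":{"type":"array","items":{"type":"number"}}}},"squeeze":{"type":"number"}},"required":["targets"]}

```bash
mkdir -p pics; ls; cat > h.py <<'E'
import numpy as np, cv2
from cell import r, eyes
def snap(n, f=None):
    s=eyes.snapshot(n); s['T']=np.array(s['T'])
    if f: cv2.imwrite('pics/'+f, np.array(s['pixels'])[:,:,::-1])
    return s
def KD(s): return np.array([[s['fx'],0,s['cx']],[0,s['fy'],s['cy']],[0,0,1.]]), np.array([s['k1'],0,0,0,0.])
def ray(s,uv):
    K,D=KD(s); p=cv2.undistortPoints(np.array(uv,float).reshape(-1,1,2),K,D).reshape(-1,2)
    d=np.c_[p[:,0],-p[:,1],-np.ones(len(p))]@s['T'][:3,:3].T
    return s['T'][:3,3],d
def onz(s,uv,z):
    o,d=ray(s,uv); return o+d*((z-o[2])/d[:,2])[:,None]
def proj(s,P):
    K,D=KD(s); c=(np.atleast_2d(P)-s['T'][:3,3])@s['T'][:3,:3]; c=c*[1,-1,-1]
    return cv2.projectPoints(c.reshape(-1,1,3),np.zeros(3),np.zeros(3),K,D)[0].reshape(-1,2)
def tri(s1,uv1,s2,uv2):
    A=[];b=[]
    for s,uv in((s1,uv1),(s2,uv2)):
        o,d=ray(s,[uv]); d=d[0]/np.linalg.norm(d[0]); M=np.eye(3)-np.outer(d,d); A.append(M); b.append(M@o)
    return np.linalg.lstsq(np.vstack(A),np.hstack(b),rcond=None)[0]
E
python3 - <<'E'
from h import *
for n in('scene','top'):
    s=snap(n,n+'0.png'); print(n,s['fx'],s['cx'],s['cy'],s['k1'],np.round(s['T'],3).tolist())
st=r.get_state(); print(st)
E
```

```text
pics
scene 448.43496773055097 287.46939025424246 209.689259489912 -0.09174391812865736 [[-0.239, -0.834, 0.498, 1039.787], [0.971, -0.197, 0.135, 129.136], [-0.014, 0.516, 0.857, 1081.206], [0.0, 0.0, 0.0, 1.0]]
top 417.39885221717236 276.49406401036754 206.28018403936355 -0.0757685020004524 [[0.004, 0.976, -0.218, 267.093], [-1.0, 0.002, -0.006, -35.597], [-0.005, 0.218, 0.976, 1249.525], [0.0, 0.0, 0.0, 1.0]]
{'t': 0.1, 'q': array([-1.2335974 ,  0.43517223,  0.02497589,  1.57401119, -0.01158531,
        1.13401615, -0.07506935]), 'qvel': array([ 0.00021156, -0.00243184, -0.0006835 , -0.00248637, -0.0012147 ,
       -0.00086881,  0.00037305]), 'joint_torque': array([ 3.03856519e-03, -6.71757674e+01,  1.02805898e+00, -3.16906142e+01,
        1.57180906e-02,  7.24429599e-03,  1.89718406e-05]), 'eef_pos': array([265.99060609, 565.17924321, 303.19068455]), 'tcp_rot': array([[-4.86261509e-04,  4.25788552e-01,  9.04822564e-01],
       [-1.37898048e-03,  9.04821525e-01, -4.25788804e-01],
       [-9.99998931e-01, -1.45477736e-03,  1.47174220e-04]]), 'wrist_force': array([ 0.79024994, -0.18465741, -0.6618234 ]), 'wrist_torque': array([-0.00170075,  0.01429879, -0.00398064]), 'opening': 1.0036382985668748}
```

View pics/scene0.png

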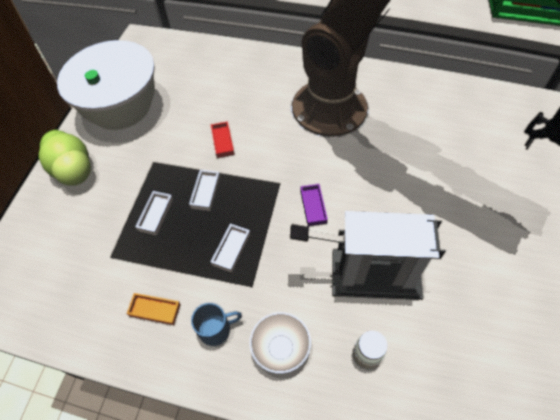

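View pics/top0.png

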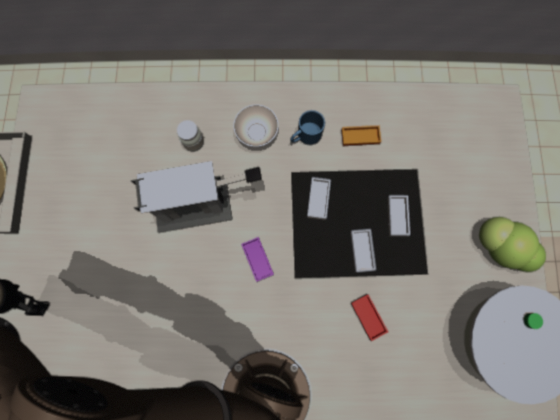

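Scene view: three white dishes on the mat at scene (230,247), (204,189), (154,212) and top (319,198), (363,250), (399,215). The look-alikes that could be taken for them are purple at top (258,259), red at (369,317) and orange at (361,136). All are coloured and off the mat, so none is wanted. The dispenser is at top (180,195) with its paddle at (253,175). Next: a close crop.

```bash
python3 - <<'E'
import cv2,numpy as np
t=cv2.imread('pics/top0.png'); s=cv2.imread('pics/scene0.png')
f=lambda im,x,y,w,h: cv2.resize(im[y:y+h,x:x+w],(400,300),interpolation=cv2.INTER_CUBIC)
o=np.vstack([np.hstack([f(t,130,140,140,105),f(s,280,200,160,120)]),np.hstack([f(t,290,165,140,105),f(s,115,150,160,120)])])
cv2.imwrite('pics/crop1.png',o)
E
```

```text
(no output)
```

View pics/crop1.png

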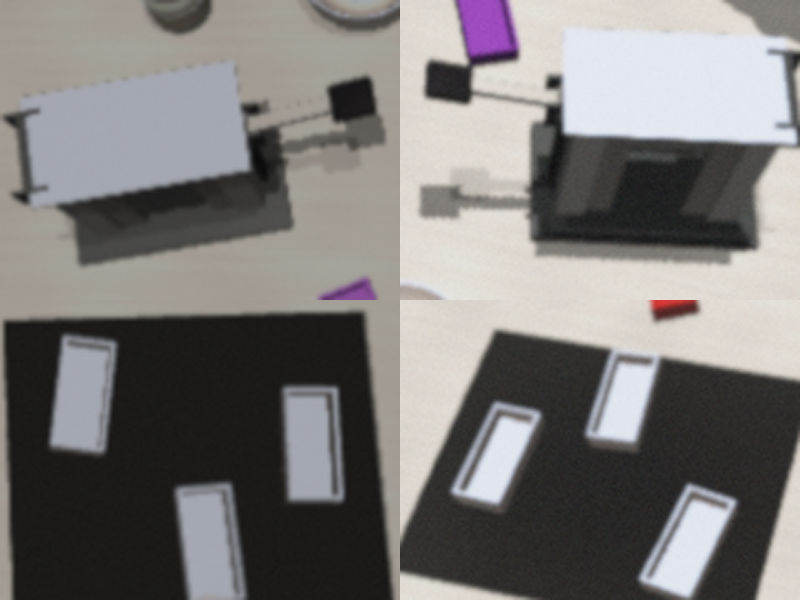

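The crops show three white open dishes, open side up. They also show the shut cover, its four corners, and the black paddle in both views. Next I fit models to both views.

```bash
cat >> h.py <<'E'
from scipy.optimize import least_squares
def contours(s,roi,thr=110):
    im=np.array(s['pixels']).astype(np.uint8); x,y,w,h=roi
    m=(im.min(2)>thr).astype(np.uint8); z=np.zeros_like(m); z[y:y+h,x:x+w]=m[y:y+h,x:x+w]
    c,_=cv2.findContours(z,cv2.RETR_EXTERNAL,cv2.CHAIN_APPROX_NONE)
    return c
def blob(s,uv,thr=110,R=38):
    """mask hull of the white blob around uv"""
    im=np.array(s['pixels']).astype(np.uint8); m=((im.min(2)>thr)*255).astype(np.uint8)
    u,v=map(int,uv); z=np.zeros_like(m); z[v-R:v+R,u-R:u+R]=m[v-R:v+R,u-R:u+R]
    n,l,st,ce=cv2.connectedComponentsWithStats(z)
    d=[min(np.hypot(*(np.argwhere(l==i)[:,::-1]-uv).T)) if 40<st[i,4]<2500 else 1e9 for i in range(1,n)]
    return cv2.convexHull(np.argwhere(l==1+int(np.argmin(d)))[:,::-1].astype(np.float32)).reshape(-1,2)
def box(p,L=120,W=56,H=24):
    x,y,z,a=p; c=np.array([[i*L/2,j*W/2,k*H/2] for i in(-1,1) for j in(-1,1) for k in(-1,1)])
    R=np.array([[np.cos(a),-np.sin(a),0],[np.sin(a),np.cos(a),0],[0,0,1]]); return c@R.T+[x,y,z]
def sup(h):
    t=np.arange(0,2*np.pi,np.pi/12); return (h@np.c_[np.cos(t),np.sin(t)].T).max(0)
def fitdish(views,a0=0.,z0=16):
    """views: list of (snap, approx uv)"""
    hs=[(s,blob(s,uv)) for s,uv in views]
    g=onz(hs[0][0],[hs[0][1].mean(0)],z0)[0]
    best=None
    for a in a0+np.array([-.6,-.3,0,.3,.6]):
        f=lambda p: np.concatenate([sup(proj(s,box(p)))-sup(h)-.4 for s,h in hs])
        q=least_squares(f,[g[0],g[1],z0,a],x_scale=[1,1,1,.02],loss='soft_l1')
        if best is None or q.cost<best.cost: best=q
    return best.x,np.abs(best.fun).mean()
E
python3 - <<'E'
from h import *
s,t=snap('scene'),snap('top')
for a,b in(((230,247),(319,198)),((204,189),(363,250)),((154,212),(399,215))):
    p,e=fitdish([(t,b),(s,a)]); print('dish',np.round(p[:3],1),round(p[3],3),'rms',round(e,2))
T=lambda q:(130+q[0]/2.857,140+q[1]/2.857); S=lambda q:(280+q[0]/2.5,200+q[1]/2.5)
for n,a,b in(('+x+y',(22,97),(398,143)),('+x-y',(236,62),(162,136)),('-x-y',(250,170),(165,28)),('-x+y',(38,205),(378,38)),('pad',(352,100),(48,82))):
    P=tri(t,T(a),s,S(b)); print(n,np.round(P,1),np.round(proj(t,P)[0]-T(a),1))
E
```

```text
dish [ 568.1 -157.3   21.5] -0.125 rms 0.93
dish [ 404.9 -275.5   59.4] 0.006 rms 8.76
dish [ 514.8 -400.2   20.5] -0.032 rms 1.11
+x+y [580.9 332.5 222.7] [-0.5  0. ]
+x-y [616.3 137.9 215.8] [ 0. -0.]
-x-y [513.5 121.2 221. ] [-0.2  0. ]
-x+y [480.9 308.7 222.9] [-0.  0.]
pad [583.   31.3 206.6] [ 0.2 -0. ]
```

>>> jog_arm --targets '[[[0,0,33,0,0,0,0],[0,0,33,0,0,0,0],[0,0,33,0,0,0,0],[21.1,-35.6,0,0,0,-0.12,0],[21.1,-35.6,0,0,0,-0.12,0],[21.1,-35.6,0,0,0,-0.12,0],[21.1,-35.6,0,0,0,-0.12,0],[21.1,-35.6,0,0,0,-0.12,0],[21.1,-35.6,0,0,0,-0.12,0],[21.1,-35.6,0,0,0,-0.12,0],[21.1,-35.6,0,0,0,-0.12,0],[21.1,-35.6,0,0,0,0,0],[21.1,-35.6,0,0,0,0,0],[21.1,-35.6,0,0,0,0,0],[21.1,-35.6,0,0,0,0,0],[21.1,-35.6,0,0,0,0,0],[21.1,-35.6,0,0,0,0,0],[21.1,-35.6,0,0,0,0,0],[0,0,0,0,0,0,0],[0,0,0,0,0,0,0]]]'

```text
t: 1.87
eef_pos: [583.2, 28.2, 402.6]
tcp_rot: [[-0.0, 0.986, 0.164], [-0.001, 0.164, -0.986], [-1.0, -0.0, 0.001]]
wrist_force: [-0.1, 1.0, -1.7]
opening: 0.002
```

```bash
python3 - <<'E'
from h import *
s=snap('scene','s1.png'); t=snap('top','t1.png')
st=r.get_state(); R=st['tcp_rot']; print(st['t'],np.round(st['eef_pos'],1),np.arctan2(R[1,1],R[0,1]),R[2,0],st['wrist_force'],st['q'])
f=lambda n,x,y,w,h: cv2.resize(cv2.imread('pics/'+n)[y:y+h,x:x+w],(400,300),interpolation=cv2.INTER_CUBIC)
tip=st['eef_pos']+73*R[:,0]; print('tip',tip,proj(s,tip),proj(t,tip))
cv2.imwrite('pics/c2.png',np.hstack([f('t1.png',190,120,140,105),f('s1.png',220,150,160,120)]))
E
```

```text
1.9667 [582.4  32.  402.6] 0.17109337664827592 -0.9999995996191027 [0.4022704  0.50954645 0.50731694] [-0.50559047  0.31462526  0.49460254  1.55238019 -0.15290487  1.31394329
  0.17861688]
tip [582.3625883   32.03519017 329.55660123] [[300.47586535 203.20236886]] [[249.97315244 159.83441941]]
```

View pics/c2.png

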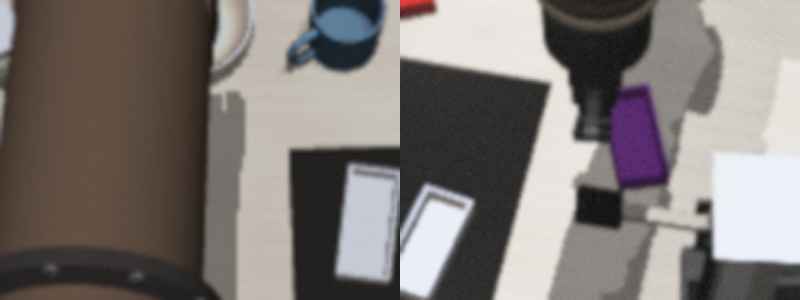

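The crop shows the shut fingertips at scene (298,204), straight over the paddle and within 2 px of the prediction. Now I press.

>>> jog_arm --targets '[[[0,0,-27,0,0,0,0],[0,0,-27,0,0,0,0],[0,0,-27,0,0,0,0],[0,0,-22,0,0,0,0],[0,0,-2,0,0,0,0],[0,0,-2,0,0,0,0],[0,0,-2,0,0,0,0],[0,0,-2,0,0,0,0],[0,0,-2,0,0,0,0],[0,0,-2,0,0,0,0],[0,0,-2,0,0,0,0],[0,0,-2,0,0,0,0],[0,0,-2,0,0,0,0],[0,0,-2,0,0,0,0]]]'

```text
t: 3.13
eef_pos: [583.7, 30.2, 281.7]
tcp_rot: [[0.004, 0.986, 0.169], [-0.001, 0.169, -0.986], [-1.0, 0.003, 0.001]]
wrist_force: [-0.5, -4.0, 8.3]
opening: 0.002
```

>>> jog_arm --targets '[[[0,0,-2,0,0,0,0],[0,0,-2,0,0,0,0],[0,0,-2,0,0,0,0],[0,0,-2,0,0,0,0],[0,0,-2,0,0,0,0],[0,0,-2,0,0,0,0],[0,0,-2,0,0,0,0],[0,0,-2,0,0,0,0],[0,0,-2,0,0,0,0],[0,0,-2,0,0,0,0],[0,0,-2,0,0,0,0],[0,0,-2,0,0,0,0],[0,0,-2,0,0,0,0],[0,0,-2,0,0,0,0],[0,0,-2,0,0,0,0],[0,0,-2,0,0,0,0],[0,0,-1.5,0,0,0,0],[0,0,-1.5,0,0,0,0]]]'

```text
t: 4.63
eef_pos: [582.2, 32.3, 244.4]
tcp_rot: [[-0.001, 0.985, 0.171], [0.001, 0.171, -0.985], [-1.0, -0.001, -0.001]]
wrist_force: [0.2, 0.4, 0.5]
opening: -0.004
```

>>> jog_arm --targets '[[[0,0,-1.5,0,0,0,0],[0,0,-1.5,0,0,0,0],[0,0,-1.5,0,0,0,0],[0,0,-1.5,0,0,0,0],[0,0,-1.5,0,0,0,0],[0,0,-1,0,0,0,0],[0,0,0,0,0,0,0],[0,0,0,0,0,0,0]]]'

```text
t: 5.3
eef_pos: [582.4, 31.7, 238.7]
tcp_rot: [[0.001, 0.985, 0.17], [0.002, 0.17, -0.985], [-1.0, 0.001, -0.002]]
wrist_force: [-10.1, 0.0, 26.2]
opening: -0.003
```

>>> jog_arm --targets '[[[0,0,5,0,0,0,0],[0,0,35,0,0,0,0],[0,0,35,0,0,0,0],[0,0,35,0,0,0,0],[-1,-20,0,0,0,0.116,85],[-1,-17,0,0,0,0.116,85],[-1,-17,0,0,0,0.116,85],[-1,-17,0,0,0,0.116,85],[-1,-17,0,0,0,0.116,85],[-1,-17,0,0,0,0.116,85],[-1,-17,0,0,0,0.116,85],[-1,-17,0,0,0,0.116,85],[-1,-17,0,0,0,0.116,85],[-1,-17,0,0,0,0.116,85],[-1,-17,0,0,0,0.116,85],[0,0,0,0,0,0,85],[0,0,0,0,0,0,85]]]'

```text
t: 6.72
eef_pos: [571.2, -159.5, 346.2]
tcp_rot: [[-0.0, 0.128, 0.992], [0.0, 0.992, -0.128], [-1.0, 0.0, -0.001]]
wrist_force: [-0.0, 0.5, 0.0]
opening: 1.001
```

```bash
python3 - <<'E'
from h import *
s=snap('scene','s2.png'); t=snap('top','t2.png')
st=r.get_state(); R=st['tcp_rot']; print(st['t'],np.round(st['eef_pos'],1),np.arctan2(R[1,1],R[0,1]),R[2,0],st['q'])
f=lambda n,x,y,w,h: cv2.resize(cv2.imread('pics/'+n)[y:y+h,x:x+w],(400,600),interpolation=cv2.INTER_CUBIC)
cv2.imwrite('pics/c3.png',np.hstack([f('t2.png',120,130,100,150),f('s2.png',340,160,100,150)]))
E
```

```text
6.8167 [ 571.7 -157.5  346.2] 1.4450862838004732 -0.9999995876870635 [-0.02442673  0.35310684  0.28216996  1.60957681 -0.10449852  1.1942383
  1.72485446]
```

View pics/c3.png

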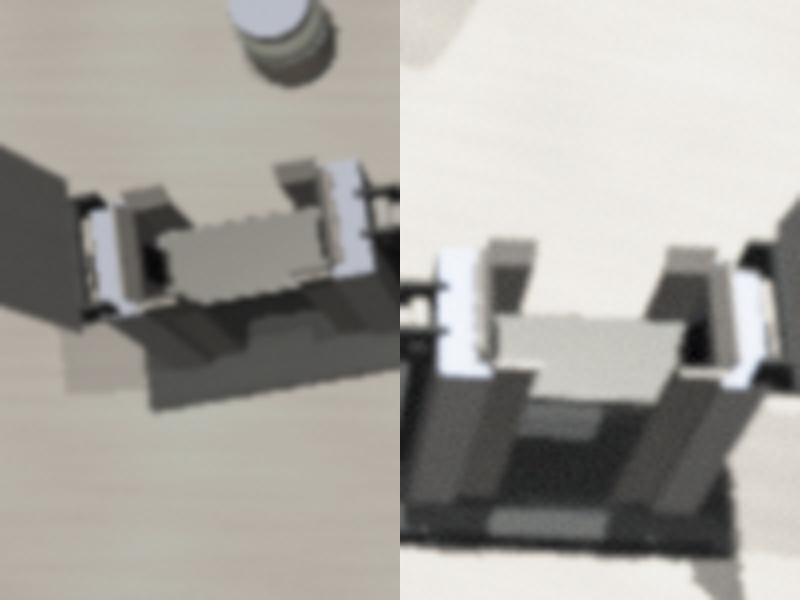

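View pics/t2.png

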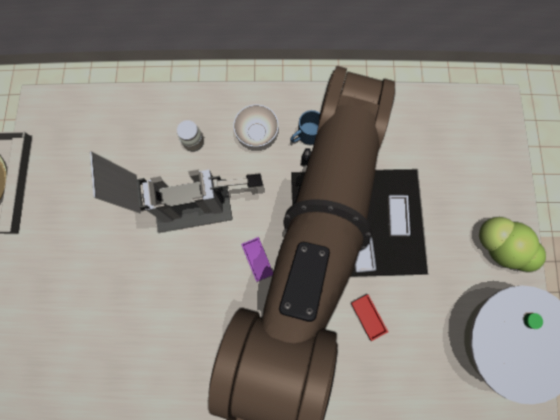

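The views show the cover standing open beyond the +y column, the lever down, and the white column tops at about top crop (345,215) and (110,262). I'll fit the dispenser pose from these.

```bash
cat > fd.py <<'E'
from h import *
s,t=snap('scene'),snap('top')
T=lambda a,b:(120+a/4,130+b/4); S=lambda a,b:(340+a/4,160+b/4)
obs=[(t,(39,-90.2,200),T(359,158)),(t,(-39,-90.2,200),T(375,271)),(t,(39,90.2,200),T(89,212)),(t,(-39,90.2,200),T(106,319)),
(s,(-39,-90.2,200),S(38,248)),(s,(39,-90.2,200),S(36,376)),(s,(-39,90.2,200),S(352,262)),(s,(39,90.2,200),S(367,366)),
(t,(-65,115,6),T(151,410)),(s,(65,115,6),S(334,550))]
def W(p,q):
    c,d=np.cos(p[2]),np.sin(p[2]); return np.array([p[0]+c*q[0]-d*q[1],p[1]+d*q[0]+c*q[1],q[2]])
for sub in (obs,obs[:8],obs[:4],obs[4:8]):
    f=lambda p:np.concatenate([proj(v,W(p,q))[0]-u for v,q,u in sub])
    o=least_squares(f,[547,228,.175],x_scale=[1,1,.01],loss='soft_l1'); print(np.round(o.x,3),np.round(f(o.x),1))
# dishes
for a,b in(((154,212),(399,215)),((204,189),(363,250))):
    try: print(fitdish([(t,b)]), fitdish([(s,a)]))
    except Exception as e: print(e)
E
python3 fd.py
```

```text
[5.45959e+02 2.28547e+02 1.96000e-01] [-0.1 -0.7  0.5 -0.7  0.2 -1.3 -0.5  0.3 -0.6 -0.7  0.8 -1.4  0.5 -1.7
  0.8  3.6  1.1  0.7 -0.4  0.2]
[5.45610e+02 2.28137e+02 2.01000e-01] [-0.1 -0.7  0.7 -0.8  0.3 -1.  -0.2  0.6 -0.9 -0.7  0.7 -1.4  0.2 -2.
  0.7  3.2]
[5.44287e+02 2.28588e+02 1.95000e-01] [-0.1 -0.   0.5 -0.1  0.2 -0.7 -0.5  0.9]
[5.48002e+02 2.27774e+02 2.00000e-01] [-1.2  0.2  0.3 -0.5  0.  -1.1  0.4  4.2]
(array([ 5.26683561e+02, -4.13418260e+02, -3.40440306e+01,  2.11080346e-03]), np.float64(0.38168411005385966)) (array([ 4.96466810e+02, -4.18352200e+02, -1.24852951e+01, -5.05815562e-02]), np.float64(0.5523537982478539))
(array([ 4.33081618e+02, -3.79572066e+02, -3.99148007e+02, -1.68959791e-01]), np.float64(1.4468258960001714)) (array([ 2.50136425e+02, -4.06373895e+02, -2.75008647e+02,  3.88702113e-02]), np.float64(0.9696788936624388))
```

```bash
cat >> h.py <<'E'
def fitz(views,z=16,thr=90,R=38,a0=0):
    hs=[(s,blob(s,uv,thr,R)) for s,uv in views]; best=None
    g=onz(hs[0][0],[hs[0][1].mean(0)],z)[0]
    f=lambda p: np.concatenate([sup(proj(s,box([p[0],p[1],z,p[2]])))-sup(h)-.4 for s,h in hs])
    for a in a0+np.array([-.5,-.25,0,.25,.5]):
        q=least_squares(f,[g[0],g[1],a],x_scale=[1,1,.02],loss='soft_l1')
        if best is None or q.cost<best.cost: best=q
    return np.round(best.x,3),round(np.abs(best.fun).mean(),2)
E
python3 - <<'E'
from h import *
s,t=snap('scene'),snap('top')
for v,n in((s,'scene0'),(t,'top0')): v['pixels']=cv2.imread(f'pics/{n}.png')[:,:,::-1]
for a,b in(((230,247),(319,198)),((204,189),(363,250)),((154,212),(399,215))):
    for thr in(80,110): print(b,thr,fitz([(t,b)],thr=thr),fitz([(s,a)],thr=thr))
E
```

```text
(319, 198) 80 (array([ 5.69787e+02, -1.55707e+02, -1.19000e-01]), np.float64(0.26)) (array([ 5.65334e+02, -1.60570e+02, -1.50000e-01]), np.float64(0.31))
(319, 198) 110 (array([ 5.69863e+02, -1.55833e+02, -1.01000e-01]), np.float64(0.91)) (array([ 5.64649e+02, -1.60903e+02, -1.33000e-01]), np.float64(0.74))
(363, 250) 80 (array([ 4.10070e+02, -2.84774e+02,  8.50000e-02]), np.float64(0.27)) (array([ 398.805, -286.378,   -0.885]), np.float64(16.15))
(363, 250) 110 (array([ 4.09534e+02, -2.84361e+02,  6.80000e-02]), np.float64(0.77)) (array([ 395.49 , -287.549,   -0.885]), np.float64(15.84))
(399, 215) 80 (array([ 5.16466e+02, -3.98933e+02, -2.00000e-02]), np.float64(0.49)) (array([ 5.10843e+02, -4.04385e+02, -4.40000e-02]), np.float64(0.55))
(399, 215) 110 (array([ 5.15910e+02, -3.99587e+02, -2.80000e-02]), np.float64(1.0)) (array([ 5.10553e+02, -4.05318e+02, -4.00000e-02]), np.float64(1.0))
```

>>> jog_arm --targets '[[[-4,-1,-36,0,0,-0.01,85],[0,0,-36,0,0,0,85],[0,0,-36,0,0,0,85],[0,0,-36,0,0,0,85],[0,0,-36,0,0,0,85],[0,0,-36,0,0,0,85],[0,0,-36,0,0,0,85],[0,0,-4,0,0,0,85],[0,0,-4,0,0,0,85],[0,0,-4,0,0,0,85],[0,0,-4,0,0,0,85],[0,0,0,0,0,0,85],[0,0,0,0,0,0,85]]]' --squeeze 30

```text
t: 8.1
eef_pos: [568.4, -159.6, 79.8]
tcp_rot: [[0.002, 0.133, 0.991], [-0.0, 0.991, -0.133], [-1.0, -0.0, 0.002]]
wrist_force: [-0.3, -0.3, -0.2]
opening: 0.995
```

>>> jog_arm --targets '[[[0,0,0,0,0,0,40],[0,0,0,0,0,0,40],[0,0,0,0,0,0,40],[0,0,0,0,0,0,40],[0,0,0,0,0,0,40],[0,0,0,0,0,0,40],[0,0,0,0,0,0,40],[0,0,0,0,0,0,40]]]' --squeeze 30

```text
t: 8.77
eef_pos: [568.0, -159.5, 79.2]
tcp_rot: [[0.001, 0.133, 0.991], [0.0, 0.991, -0.133], [-1.0, 0.0, 0.001]]
wrist_force: [-0.3, 1.2, 5.3]
opening: 0.651
```

>>> jog_arm --targets '[[[0,0,15,0,0,0,40],[0,0,40,0,0,0,40],[0,0,40,0,0,0,40],[0,0,40,0,0,0,40],[0,0,40,0,0,0,40],[0,0,40,0,0,0,40],[0,0,38,0,0,0,40],[-2,35.3,0,0,0,-0.1134,40],[-2,35.3,0,0,0,-0.1134,40],[-2,35.3,0,0,0,-0.1134,40],[-2,35.3,0,0,0,-0.1134,40],[-2,35.3,0,0,0,-0.1134,40],[-2,35.3,0,0,0,-0.1134,40],[-2,35.3,0,0,0,-0.1134,40],[-2,35.3,0,0,0,-0.1134,40],[-2,35.3,0,0,0,-0.1134,40],[-2,35.3,0,0,0,-0.1134,40],[-2,35.3,0,0,0,-0.1134,40],[0,0,0,0,0,0,40],[0,0,0,0,0,0,40]]]'

```text
t: 10.43
eef_pos: [544.6, 231.8, 330.9]
tcp_rot: [[-0.001, 0.981, 0.193], [-0.0, 0.193, -0.981], [-1.0, -0.001, -0.0]]
wrist_force: [-0.1, -0.5, -0.9]
opening: 0.652
```

```bash
python3 - <<'E'
from h import *
s=snap('scene','s3.png'); t=snap('top','t3.png')
st=r.get_state(); R=st['tcp_rot']; print(st['t'],np.round(st['eef_pos'],1),np.arctan2(R[1,1],R[0,1]),R[2,0],st['opening'])
f=lambda n,x,y,w,h: cv2.resize(cv2.imread('pics/'+n)[y:y+h,x:x+w],(400,600),interpolation=cv2.INTER_CUBIC)
cv2.imwrite('pics/c4.png',np.hstack([f('t3.png',120,110,100,150),f('s3.png',340,160,100,150)]))
p=st['eef_pos']; R2=p-[0,0,75-12]
for v in(s,t): print(proj(v,box([*R2,np.arctan2(R[1,1],R[0,1])+np.pi/2])).round(1).tolist())
E
```

```text
10.5333 [545.6 228.  331.3] 0.19028606799769177 -0.9999995699207369 0.6481604905978995
[[366.7, 236.1], [368.4, 230.6], [365.7, 212.9], [367.3, 207.1], [424.4, 238.2], [427.3, 232.7], [421.7, 214.9], [424.4, 209.1]]
[[195.1, 168.6], [193.2, 165.6], [198.3, 189.9], [196.4, 187.4], [147.9, 177.4], [145.0, 174.6], [150.6, 198.8], [147.6, 196.4]]
```

View pics/c4.png

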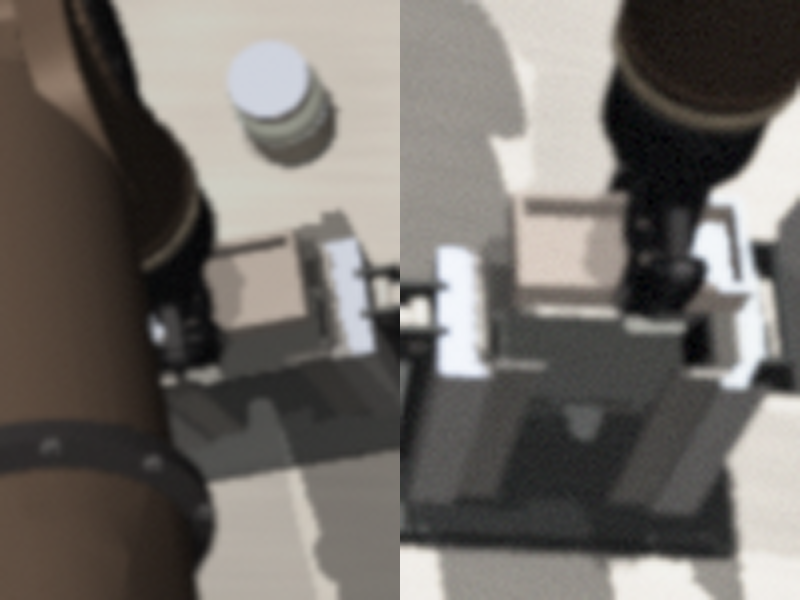

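The crop shows the held dish over the mouth, its rim centred on the channel between the column tops within about 1 mm. Now I lower it.

>>> jog_arm --targets '[[[0,0,-20,0,0,0,40],[0,0,-15,0,0,0,40],[0,0,-10,0,0,0,40],[0,0,-5,0,0,0,40],[0,0,-5,0,0,0,40],[0,0,-5,0,0,0,40],[0,0,-4,0,0,0,40],[0,0,-3,0,0,0,40],[0,0,-3,0,0,0,40],[0,0,0,0,0,0,40]]]'

```text
t: 11.37
eef_pos: [546.4, 229.7, 261.7]
tcp_rot: [[0.002, 0.982, 0.189], [0.002, 0.189, -0.982], [-1.0, 0.003, -0.001]]
wrist_force: [3.7, 5.0, -4.3]
opening: 0.644
```

>>> jog_arm --targets '[[[0,0,-2,0,0,0,40],[0,0,-2,0,0,0,40],[0,0,-2,0,0,0,40],[0,0,0,0,0,0,40]]]'

```text
t: 11.7
eef_pos: [546.4, 229.7, 255.9]
tcp_rot: [[0.002, 0.982, 0.189], [0.002, 0.189, -0.982], [-1.0, 0.003, -0.001]]
wrist_force: [2.8, 6.0, -1.2]
opening: 0.651
```

>>> jog_arm --targets '[[[0.5,1,0,0,0,0,40],[0,0,-2,0,0,0,40],[0,0,-2,0,0,0,40],[0,0,-2,0,0,0,40],[0,0,0,0,0,0,40]]]'

```text
t: 12.12
eef_pos: [546.6, 229.5, 249.5]
tcp_rot: [[0.001, 0.982, 0.188], [-0.0, 0.188, -0.982], [-1.0, 0.001, 0.0]]
wrist_force: [2.4, 3.2, 1.1]
opening: 0.648
```

>>> jog_arm --targets '[[[0,0,-2,0,0,0,40],[0,0,-2,0,0,0,40],[0,0,-2,0,0,0,40],[0,0,0,0,0,0,40]]]'

```text
t: 12.45
eef_pos: [546.6, 229.4, 243.6]
tcp_rot: [[0.001, 0.982, 0.188], [-0.0, 0.188, -0.982], [-1.0, 0.001, 0.0]]
wrist_force: [2.2, 2.0, 3.5]
opening: 0.645
```

>>> jog_arm --targets '[[[0,0,0,0,0,0,85],[0,0,0,0,0,0,85],[0,0,0,0,0,0,85],[0,0,0,0,0,0,85],[0,0,0,0,0,0,85],[0,0,30,0,0,0,85],[0,0,30,0,0,0,85],[0,0,0,0,0,0,44],[0,0,0,0,0,0,44],[0,0,0,0,0,0,44],[0,0,0,0,0,0,44],[0,0,0,0,0,0,44],[0,0,0,0,0,0,44]]]'

```text
t: 13.53
eef_pos: [545.8, 229.7, 302.5]
tcp_rot: [[-0.001, 0.982, 0.189], [-0.001, 0.189, -0.982], [-1.0, -0.001, 0.001]]
wrist_force: [-1.0, -0.7, -0.3]
opening: 0.513
```

```bash
python3 - <<'E'
from h import *
s=snap('scene','s4.png'); 
st=r.get_state(); print(st['t'],np.round(st['eef_pos'],1),st['opening'],st['wrist_force'])
i=cv2.imread('pics/s4.png')[150:300,330:450]
cv2.imwrite('pics/c5.png',cv2.resize(i,(480,600),interpolation=cv2.INTER_CUBIC))
E
```

```text
13.5833 [545.9 229.7 302.7] 0.5144991489112244 [ 1.2943049  -0.12181141 -0.2252861 ]
```

View pics/c5.png

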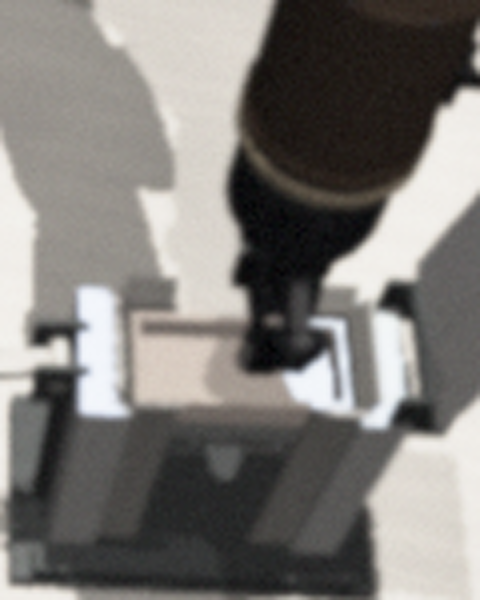

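The crop shows the dish seated level in the mouth. Now I push on its rims.

>>> jog_arm --targets '[[[0,0,-15,0,0,0,44],[0,0,-12,0,0,0,44],[0,0,-8,0,0,0,44],[0,0,-3,0,0,0,44],[0,0,-3,0,0,0,44],[0,0,-3,0,0,0,44],[0,0,-3,0,0,0,44],[0,0,-3,0,0,0,44],[0,0,-3,0,0,0,44],[0,0,-3,0,0,0,44]]]'

```text
t: 14.42
eef_pos: [547.4, 229.0, 248.8]
tcp_rot: [[0.003, 0.982, 0.187], [-0.0, 0.187, -0.982], [-1.0, 0.003, 0.001]]
wrist_force: [-0.4, -5.8, 12.5]
opening: 0.513
```

>>> jog_arm --targets '[[[0,0,-2,0,0,0,44],[0,0,-2,0,0,0,44],[0,0,-2,0,0,0,44],[0,0,-2,0,0,0,44],[0,0,-2,0,0,0,44],[0,0,-2,0,0,0,44],[0,0,0,0,0,0,44]]]'

```text
t: 15.0
eef_pos: [547.6, 227.8, 236.4]
tcp_rot: [[0.003, 0.982, 0.186], [-0.001, 0.186, -0.982], [-1.0, 0.002, 0.002]]
wrist_force: [1.3, -6.6, 7.2]
opening: 0.516
```

>>> jog_arm --targets '[[[0,0,-2,0,0,0,44],[0,0,-2,0,0,0,44],[0,0,-2,0,0,0,44],[0,0,-2,0,0,0,44],[0,0,0,0,0,0,44]]]'

```text
t: 15.42
eef_pos: [547.7, 227.8, 228.6]
tcp_rot: [[0.003, 0.983, 0.186], [-0.001, 0.186, -0.983], [-1.0, 0.003, 0.002]]
wrist_force: [0.9, -7.0, 8.8]
opening: 0.516
```

>>> jog_arm --targets '[[[0,0,-2,0,0,0,44],[0,0,-2,0,0,0,44],[0,0,-2,0,0,0,44],[0,0,0,0,0,0,44]]]'

```text
t: 15.75
eef_pos: [547.7, 227.8, 222.6]
tcp_rot: [[0.003, 0.982, 0.186], [-0.001, 0.186, -0.982], [-1.0, 0.003, 0.002]]
wrist_force: [0.3, -5.9, 10.1]
opening: 0.51
```

>>> jog_arm --targets '[[[0,0,-1.5,0,0,0,44],[0,0,0,0,0,0,44],[0,0,5,0,0,0,44],[0,0,10,0,0,0,44],[0,0,30,0,0,0,44],[0,0,40,0,0,0,85],[0,0,40,0,0,0,85],[-20,-35,0,0,0,0.113,85],[-20,-35,0,0,0,0.113,85],[-20,-35,0,0,0,0.113,85],[-20,-35,0,0,0,0.113,85],[-13,-35,0,0,0,0.113,85],[-13,-35,0,0,0,0.113,85],[-13,-35,0,0,0,0.113,85],[-13,-35,0,0,0,0.113,85],[0,-35,0,0,0,0.113,85],[0,-35,0,0,0,0.113,85],[0,0,0,0,0,0.113,85],[0,0,0,0,0,0.113,85],[0,0,0,0,0,0.09,85],[0,0,0,0,0,0,85]]]'

```text
validation failed for argument at $.ta...
```

>>> jog_arm --targets '[[[0,0,-1.5,0,0,0,44],[0,0,0,0,0,0,44],[0,0,5,0,0,0,44],[0,0,10,0,0,0,44],[0,0,30,0,0,0,44],[0,0,40,0,0,0,85],[0,0,40,0,0,0,85],[-20,-35,0,0,0,0.113,85],[-20,-35,0,0,0,0.113,85],[-20,-35,0,0,0,0.113,85],[-20,-35,0,0,0,0.113,85],[-13,-35,0,0,0,0.113,85],[-13,-35,0,0,0,0.113,85],[-13,-35,0,0,0,0.113,85],[-13,-35,0,0,0,0.113,85],[0,-35,0,0,0,0.113,85],[0,-35,0,0,0,0.113,85],[0,0,0,0,0,0.12,85],[0,0,0,0,0,0.12,85],[0,0,0,0,0,0,85]]]'

```text
t: 17.42
eef_pos: [414.6, -111.7, 345.5]
tcp_rot: [[0.001, 0.034, 0.999], [0.001, 0.999, -0.034], [-1.0, 0.001, 0.001]]
wrist_force: [0.4, -0.9, 0.2]
opening: 0.999
```

```bash
python3 - <<'E'
from h import *
s=snap('scene','s5.png'); t=snap('top','t5.png')
st=r.get_state(); R=st['tcp_rot']; print(st['t'],np.round(st['eef_pos'],1),np.arctan2(R[1,1],R[0,1]),st['opening'],st['wrist_force'],st['q'])
f=lambda n,x,y,w,h: cv2.resize(cv2.imread('pics/'+n)[y:y+h,x:x+w],(400,600),interpolation=cv2.INTER_CUBIC)
cv2.imwrite('pics/c6.png',np.hstack([f('t5.png',120,130,100,150),f('s5.png',340,160,100,150)]))
for a,b in(((204,189),(363,250)),((154,212),(399,215))):
    print(b,fitz([(t,b)],thr=80),fitz([(s,a)],thr=80))
E
```

```text
17.5167 [ 414.7 -111.1  345.3] 1.5282319314293489 0.9956435355663782 [-0.25297444 -0.40297218  0.04623857] [-0.3268797   0.05589928  0.49845743  1.98425913 -0.03044951  1.10819972
  1.71274   ]
(363, 250) (array([ 4.13076e+02, -2.84623e+02,  1.06000e-01]), np.float64(1.2)) (array([ 400.202, -286.633,   -0.882]), np.float64(16.37))
(399, 215) (array([ 5.16094e+02, -3.99612e+02, -6.00000e-03]), np.float64(0.39)) (array([ 5.11602e+02, -4.03236e+02, -2.20000e-02]), np.float64(0.47))
```

View pics/c6.png

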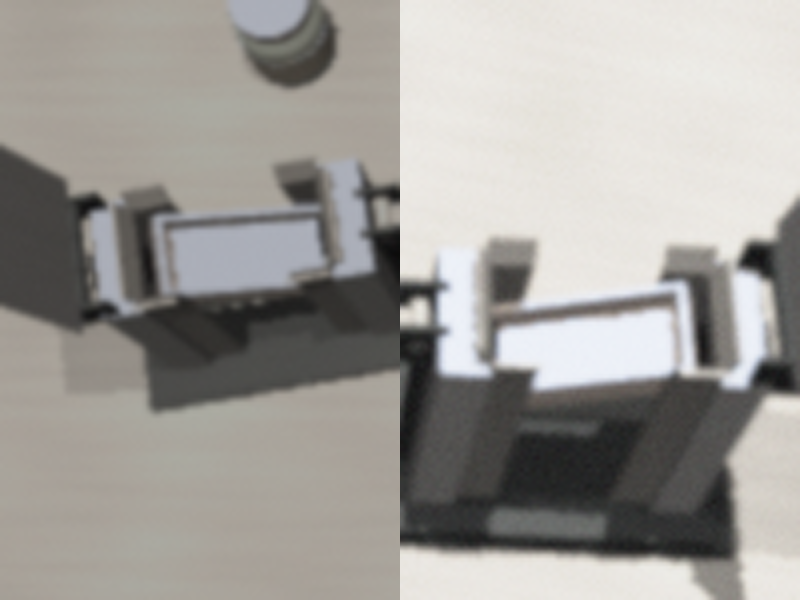

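The crop shows dish 1 tilted: its -y end is under its catch, with the rim at scene crop (495,310). The +y end is still high, at (690,285). I'll go back and push nearer the +y end.

>>> jog_arm --targets '[[[10.75,29.5,0,0,0,-0.1115,44],[10.75,29.5,0,0,0,-0.1115,44],[10.75,29.5,0,0,0,-0.1115,44],[10.75,29.5,0,0,0,-0.1115,44],[10.75,29.5,0,0,0,-0.1115,44],[10.75,29.5,0,0,0,-0.1115,44],[10.75,29.5,0,0,0,-0.1115,44],[10.75,29.5,0,0,0,-0.1115,44],[10.75,29.5,0,0,0,-0.1115,44],[10.75,29.5,0,0,0,-0.1115,44],[10.75,29.5,0,0,0,-0.1115,44],[10.75,29.5,0,0,0,-0.1115,44],[0,0,-30,0,0,0,44],[0,0,-30,0,0,0,44],[0,0,-20,0,0,0,44],[0,0,-5,0,0,0,44],[0,0,0,0,0,0,44]]]'

```text
t: 18.93
eef_pos: [542.7, 242.8, 258.7]
tcp_rot: [[-0.003, 0.982, 0.191], [-0.001, 0.191, -0.982], [-1.0, -0.003, 0.001]]
wrist_force: [-0.0, -0.5, 0.6]
opening: 0.513
```

>>> jog_arm --targets '[[[0,0,-3,0,0,0,44],[0,0,-3,0,0,0,44],[0,0,-3,0,0,0,44],[0,0,-3,0,0,0,44],[0,0,-3,0,0,0,44]]]'

```text
t: 19.35
eef_pos: [544.5, 243.5, 246.5]
tcp_rot: [[0.003, 0.981, 0.193], [0.003, 0.193, -0.981], [-1.0, 0.003, -0.002]]
wrist_force: [-2.3, 0.0, 17.5]
opening: 0.519
```

>>> jog_arm --targets '[[[0,0,-2,0,0,0,44],[0,0,-2,0,0,0,44],[0,0,0,0,0,0,44]]]'

```text
t: 19.6
eef_pos: [543.8, 242.6, 241.1]
tcp_rot: [[0.001, 0.981, 0.192], [0.0, 0.192, -0.981], [-1.0, 0.001, -0.0]]
wrist_force: [1.4, 0.9, 2.2]
opening: 0.518
```

>>> jog_arm --targets '[[[0,0,-2,0,0,0,44],[0,0,-2,0,0,0,44],[0,0,-2,0,0,0,44],[0,0,-2,0,0,0,44],[0,0,-2,0,0,0,44],[0,0,0,0,0,0,44]]]'

```text
t: 20.1
eef_pos: [543.4, 242.4, 230.4]
tcp_rot: [[-0.001, 0.981, 0.193], [-0.0, 0.193, -0.981], [-1.0, -0.001, 0.0]]
wrist_force: [0.1, 0.1, 1.1]
opening: 0.517
```

>>> jog_arm --targets '[[[0,0,-2,0,0,0,44],[0,0,-2,0,0,0,44],[0,0,-2,0,0,0,44],[0,0,0,0,0,0,44]]]'

```text
t: 20.43
eef_pos: [543.5, 242.4, 224.5]
tcp_rot: [[-0.0, 0.981, 0.193], [-0.0, 0.193, -0.981], [-1.0, -0.0, 0.0]]
wrist_force: [0.5, 1.0, 2.2]
opening: 0.519
```

>>> jog_arm --targets '[[[0,0,5,0,0,0,44],[0,0,36,0,0,0,44],[0,0,40,0,0,0,44],[0,0,40,0,0,0,85],[-9.7,-37.8,0,0,0,0.1114,85],[-9.7,-37.8,0,0,0,0.1114,85],[-9.7,-37.8,0,0,0,0.1114,85],[-9.7,-37.8,0,0,0,0.1114,85],[-9.7,-37.8,0,0,0,0.1114,85],[-9.7,-37.8,0,0,0,0.1114,85],[-9.7,-37.8,0,0,0,0.1114,85],[-9.7,-37.8,0,0,0,0.1114,85],[-9.7,-37.8,0,0,0,0.1114,85],[-9.7,-37.8,0,0,0,0.1114,85],[-9.7,-37.8,0,0,0,0.1114,85],[-9.7,-37.8,0,0,0,0.1114,85],[-9.7,-37.8,0,0,0,0.1114,85],[-9.7,-37.8,0,0,0,0,85],[0,0,0,0,0,0,85],[0,0,0,0,0,0,85]]]'

```text
t: 22.1
eef_pos: [411.5, -271.6, 346.1]
tcp_rot: [[-0.001, -0.013, 1.0], [-0.0, 1.0, 0.013], [-1.0, -0.0, -0.001]]
wrist_force: [-1.1, 0.1, 0.4]
opening: 0.994
```

```bash
python3 - <<'E'
from h import *
s=snap('scene','s6.png'); t=snap('top','t6.png')
st=r.get_state(); R=st['tcp_rot']; print(st['t'],np.round(st['eef_pos'],1),np.arctan2(R[1,1],R[0,1]),st['opening'],st['q'])
f=lambda n,x,y,w,h,W: cv2.resize(cv2.imread('pics/'+n)[y:y+h,x:x+w],(W,600),interpolation=cv2.INTER_CUBIC)
cv2.imwrite('pics/c7.png',np.hstack([f('s6.png',340,160,100,150,400),f('s6.png',110,140,100,150,400)]))
for a,b in(((204,189),(363,250)),((154,212),(399,215))):
    try: print(b,fitz([(t,b)],thr=80),fitz([(s,a)],thr=80))
    except Exception as e: print(b,e)
E
```

```text
22.2 [ 413.  -268.7  345.9] 1.5897031297145914 0.9953723439712486 [ 0.00295822  0.18507554  0.55704639  1.85681453 -0.10817971  1.13024823
  2.18836508]
(363, 250) (array([ 4.02947e+02, -2.75985e+02, -2.65000e-01]), np.float64(4.99)) (array([ 397.952, -288.171,   -0.882]), np.float64(16.24))
(399, 215) (array([ 5.65156e+02, -4.27412e+02, -5.60000e-01]), np.float64(11.91)) (array([ 5.11893e+02, -4.03284e+02, -2.30000e-02]), np.float64(0.39))
```

View pics/c7.png

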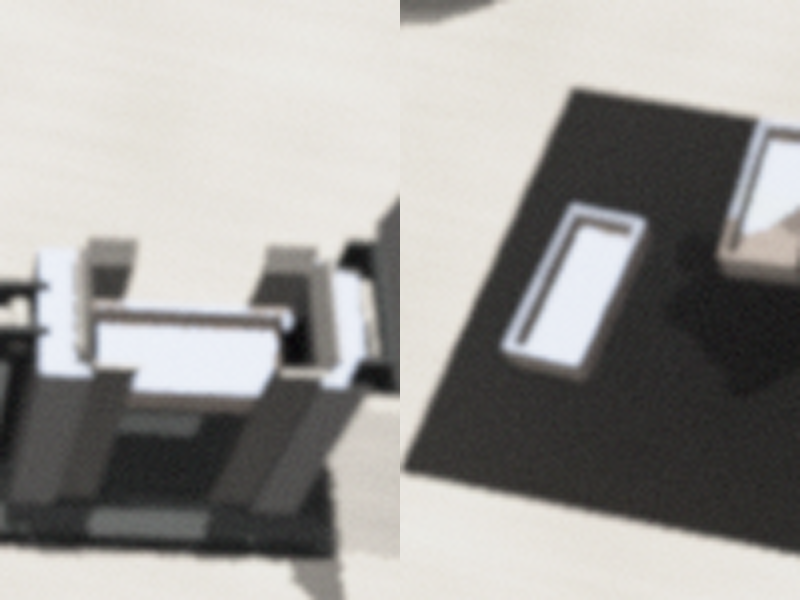

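The crop shows dish 1 now level and low in the channel, with the catch tip over its +y rim at scene crop (288,318). Dish 2 next.

>>> jog_arm --targets '[[[-5.3,-18.5,-20,0,0,0.051,85],[0,0,-36,0,0,0,85],[0,0,-36,0,0,0,85],[0,0,-36,0,0,0,85],[0,0,-36,0,0,0,85],[0,0,-36,0,0,0,85],[0,0,-36,0,0,0,85],[0,0,-15,0,0,0,85],[0,0,-7,0,0,0,85],[0,0,-6,0,0,0,85],[0,0,0,0,0,0,85],[0,0,0,0,0,0,85]]]'

```text
t: 23.2
eef_pos: [408.5, -287.6, 82.8]
tcp_rot: [[0.001, -0.071, 0.997], [-0.0, 0.997, 0.071], [-1.0, -0.0, 0.001]]
wrist_force: [-0.2, -0.7, 0.1]
opening: 1.0
```

>>> jog_arm --targets '[[[0,0,0,0,0,0,40],[0,0,0,0,0,0,40],[0,0,0,0,0,0,40],[0,0,0,0,0,0,40],[0,0,0,0,0,0,40],[0,0,0,0,0,0,40],[0,0,0,0,0,0,40]]]' --squeeze 30

```text
t: 23.78
eef_pos: [408.3, -287.9, 82.9]
tcp_rot: [[0.002, -0.07, 0.998], [-0.0, 0.998, 0.07], [-1.0, -0.0, 0.002]]
wrist_force: [-0.5, 1.7, 8.1]
opening: 0.648
```

>>> jog_arm --targets '[[[0,0,13,0,0,0,40],[0,0,40,0,0,0,40],[0,0,40,0,0,0,40],[0,0,40,0,0,0,40],[0,0,40,0,0,0,40],[0,0,40,0,0,0,40],[0,0,36,0,0,0,40],[8,30,0,0,0,-0.1,40],[8,30,0,0,0,-0.1,40],[8,30,0,0,0,-0.1,40],[8,30,0,0,0,-0.1,40],[8,30,0,0,0,-0.1,40],[8,30,0,0,0,-0.1,40],[8,30,0,0,0,-0.1,40],[8,30,0,0,0,-0.1,40],[8,30,0,0,0,-0.1,40],[8,30,0,0,0,-0.1,40],[0,0,0,0,0,0,40],[0,0,0,0,0,0,40]]]'

```text
t: 25.37
eef_pos: [487.7, 14.1, 330.9]
tcp_rot: [[-0.0, 0.799, 0.601], [0.0, 0.601, -0.799], [-1.0, 0.0, -0.0]]
wrist_force: [-1.2, -1.2, -1.0]
opening: 0.648
```

>>> jog_arm --targets '[[[8.4,30.8,0,0,0,-0.091,40],[8.4,30.8,0,0,0,-0.091,40],[8.4,30.8,0,0,0,-0.091,40],[8.4,30.8,0,0,0,-0.091,40],[8.4,30.8,0,0,0,-0.091,40],[8.4,30.8,0,0,0,0,40],[8.4,30.6,0,0,0,0,40],[0,0,0,0,0,0,40],[0,0,0,0,0,0,40]]]'

```text
t: 26.12
eef_pos: [546.5, 228.3, 330.6]
tcp_rot: [[-0.0, 0.982, 0.188], [-0.001, 0.188, -0.982], [-1.0, -0.0, 0.001]]
wrist_force: [-0.1, -1.0, -1.4]
opening: 0.65
```

```bash
python3 - <<'E'
from h import *
s=snap('scene','s7.png')
st=r.get_state(); R=st['tcp_rot']; print(st['t'],np.round(st['eef_pos'],1),np.arctan2(R[1,1],R[0,1]),st['opening'])
a=cv2.imread('pics/s3.png')[150:270,340:440]; b=cv2.imread('pics/s7.png')[150:270,340:440]
cv2.imwrite('pics/c8.png',cv2.resize(np.hstack([a,b]),(800,480),interpolation=cv2.INTER_CUBIC))
E
```

```text
26.1667 [546.6 226.5 330.9] 0.18634487348844597 0.6509712681897165
```

View pics/c8.png

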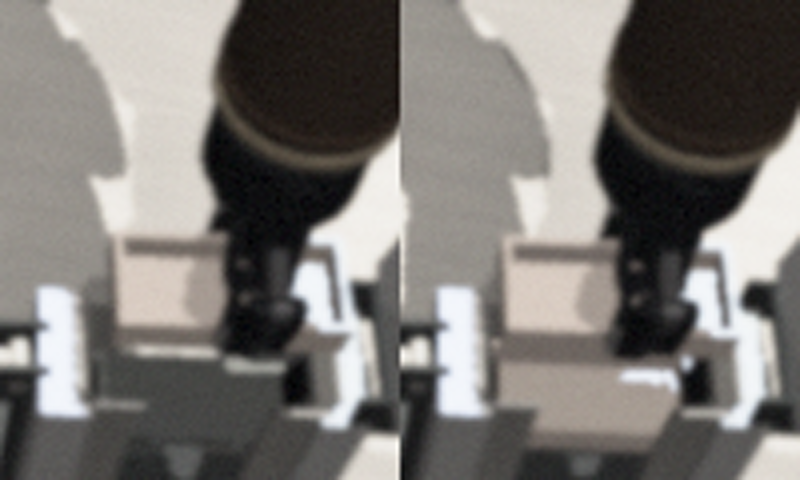

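The crop, with dish 1 on the left and dish 2 on the right, shows dish 2's -y edge at x=100 against 113. It hangs about 7 mm towards -y in the hand, so I correct by +8 mm along y and lower.

>>> jog_arm --targets '[[[-1.5,8,0,0,0,0.004,40],[0,0,-20,0,0,0,40],[0,0,-15,0,0,0,40],[0,0,-10,0,0,0,40],[0,0,-5,0,0,0,40],[0,0,-5,0,0,0,40],[0,0,-5,0,0,0,40],[0,0,-4,0,0,0,40],[0,0,-3,0,0,0,40],[0,0,-3,0,0,0,40],[0,0,0,0,0,0,40]]]'

```text
t: 27.08
eef_pos: [546.0, 232.7, 261.7]
tcp_rot: [[0.001, 0.983, 0.186], [-0.002, 0.186, -0.983], [-1.0, 0.001, 0.002]]
wrist_force: [-1.0, -8.5, 3.4]
opening: 0.644
```

>>> jog_arm --targets '[[[0,-1.5,0,0,0,0,40],[0,0,-2,0,0,0,40],[0,0,-2,0,0,0,40],[0,0,-2,0,0,0,40],[0,0,0,0,0,0,40]]]'

```text
t: 27.5
eef_pos: [546.2, 232.4, 255.9]
tcp_rot: [[0.002, 0.982, 0.187], [-0.001, 0.187, -0.982], [-1.0, 0.002, 0.001]]
wrist_force: [0.3, -6.8, 6.8]
opening: 0.646
```

>>> jog_arm --targets '[[[0,-1.5,0,0,0,0,40],[0,0,-2,0,0,0,40],[0,0,-2,0,0,0,40],[0,0,-2,0,0,0,40],[0,0,0,0,0,0,40]]]'

```text
t: 27.92
eef_pos: [545.9, 232.9, 249.6]
tcp_rot: [[0.002, 0.982, 0.189], [0.001, 0.189, -0.982], [-1.0, 0.003, -0.001]]
wrist_force: [2.3, -0.1, 3.2]
opening: 0.65
```

>>> jog_arm --targets '[[[0,0,-2,0,0,0,40],[0,0,-2,0,0,0,40],[0,0,-1,0,0,0,40],[0,0,0,0,0,0,85],[0,0,0,0,0,0,85],[0,0,0,0,0,0,85],[0,0,0,0,0,0,85],[0,0,0,0,0,0,85],[0,0,30,0,0,0,85],[0,0,30,0,0,0,85],[0,2,0,0,0,0,44],[0,0,0,0,0,0,44],[0,0,0,0,0,0,44],[0,0,0,0,0,0,44],[0,0,0,0,0,0,44],[0,0,0,0,0,0,44]]]'

```text
t: 29.25
eef_pos: [544.7, 234.5, 303.0]
tcp_rot: [[-0.001, 0.982, 0.189], [-0.001, 0.189, -0.982], [-1.0, -0.001, 0.001]]
wrist_force: [-0.3, 0.4, -0.0]
opening: 0.516
```

>>> jog_arm --targets '[[[0,0,-15,0,0,0,44],[0,0,-12,0,0,0,44],[0,0,-8,0,0,0,44],[0,0,-3,0,0,0,44],[0,0,-3,0,0,0,44],[0,0,-3,0,0,0,44],[0,0,-3,0,0,0,44],[0,0,-2,0,0,0,44],[0,0,-2,0,0,0,44],[0,0,0,0,0,0,44]]]'

```text
t: 30.08
eef_pos: [545.6, 235.4, 253.9]
tcp_rot: [[0.002, 0.982, 0.189], [0.002, 0.189, -0.982], [-1.0, 0.002, -0.001]]
wrist_force: [0.1, 0.6, 5.1]
opening: 0.516
```

>>> jog_arm --targets '[[[0,0,-2,0,0,0,44],[0,0,-2,0,0,0,44],[0,0,-2,0,0,0,44],[0,0,-2,0,0,0,44],[0,0,-2,0,0,0,44],[0,0,0,0,0,0,44]]]'

```text
t: 30.58
eef_pos: [545.0, 234.8, 242.6]
tcp_rot: [[0.0, 0.982, 0.189], [0.0, 0.189, -0.982], [-1.0, 0.0, -0.0]]
wrist_force: [0.5, 1.0, 1.5]
opening: 0.518
```

>>> jog_arm --targets '[[[0,0,-2,0,0,0,44],[0,0,-2,0,0,0,44],[0,0,-2,0,0,0,44],[0,0,0,0,0,0,44]]]'

```text
t: 30.92
eef_pos: [545.0, 234.7, 236.7]
tcp_rot: [[0.0, 0.982, 0.189], [0.0, 0.189, -0.982], [-1.0, 0.0, -0.0]]
wrist_force: [0.3, 0.7, 1.6]
opening: 0.52
```

>>> jog_arm --targets '[[[0,0,-2,0,0,0,44],[0,0,-2,0,0,0,44],[0,0,-2,0,0,0,44],[0,0,-2,0,0,0,44],[0,0,-2,0,0,0,44],[0,0,0,0,0,0,44]]]'

```text
t: 31.42
eef_pos: [545.0, 234.5, 226.4]
tcp_rot: [[-0.0, 0.982, 0.189], [-0.0, 0.189, -0.982], [-1.0, -0.0, 0.0]]
wrist_force: [1.3, 1.0, 2.2]
opening: 0.514
```

>>> jog_arm --targets '[[[0,0,-2,0,0,0,44],[0,0,-2,0,0,0,44],[0,0,-1,0,0,0,44],[0,0,0,0,0,0,44]]]'

```text
t: 31.75
eef_pos: [545.0, 234.5, 221.6]
tcp_rot: [[-0.0, 0.982, 0.189], [-0.0, 0.189, -0.982], [-1.0, -0.0, 0.0]]
wrist_force: [-1.2, 0.6, 3.0]
opening: 0.516
```

>>> jog_arm --targets '[[[0,0,5,0,0,0,44],[0,0,40,0,0,0,44],[0,0,40,0,0,0,44],[0,0,40,0,0,0,85],[-1.7,-35,0,0,0,0.1,85],[-1.7,-35,0,0,0,0.1,85],[-1.7,-35,0,0,0,0.1,85],[-1.7,-35,0,0,0,0.1,85],[-1.7,-35,0,0,0,0.1,85],[-1.7,-35,0,0,0,0.1,85],[-1.7,-35,0,0,0,0.1,85],[-1.7,-35,0,0,0,0.1,85],[-1.7,-35,0,0,0,0.1,85],[-1.7,-35,0,0,0,0.1,85],[-1.7,-35,0,0,0,0.1,85],[-1.7,-35,0,0,0,0.1,85],[-1.7,-35,0,0,0,0.1,85],[0,0,0,0,0,0,85],[0,0,0,0,0,0,85]]]'

```text
t: 33.33
eef_pos: [521.6, -223.2, 346.9]
tcp_rot: [[-0.001, 0.086, 0.996], [-0.001, 0.996, -0.086], [-1.0, -0.001, -0.001]]
wrist_force: [0.6, 0.7, -0.4]
opening: 0.995
```

```bash
python3 - <<'E'
from h import *
s=snap('scene','s8.png'); t=snap('top','t8.png')
st=r.get_state(); R=st['tcp_rot']; print(st['t'],np.round(st['eef_pos'],1),np.arctan2(R[1,1],R[0,1]),st['opening'],st['q'])
cv2.imwrite('pics/c9.png',cv2.resize(np.hstack([cv2.imread('pics/s8.png')[160:310,340:440],cv2.imread('pics/s8.png')[140:290,110:210]]),(800,600),interpolation=cv2.INTER_CUBIC))
for a,b in(((154,212),(399,215)),):
    for q in([(t,b)],[(s,a)]):
        try: print(fitz(q,thr=80))
        except Exception as e: print(b,e)
E
```

```text
33.4333 [ 522.8 -219.7  346.8] 1.4888762572889254 0.9964330755331917 [-0.03147023  0.31691004  0.44937407  1.68145535 -0.14769063  1.17782683
  1.9441634 ]
(array([ 503.198, -423.007,   -0.561]), np.float64(5.65))
(array([ 5.12307e+02, -4.03393e+02, -1.40000e-02]), np.float64(0.33))
```

View pics/c9.png

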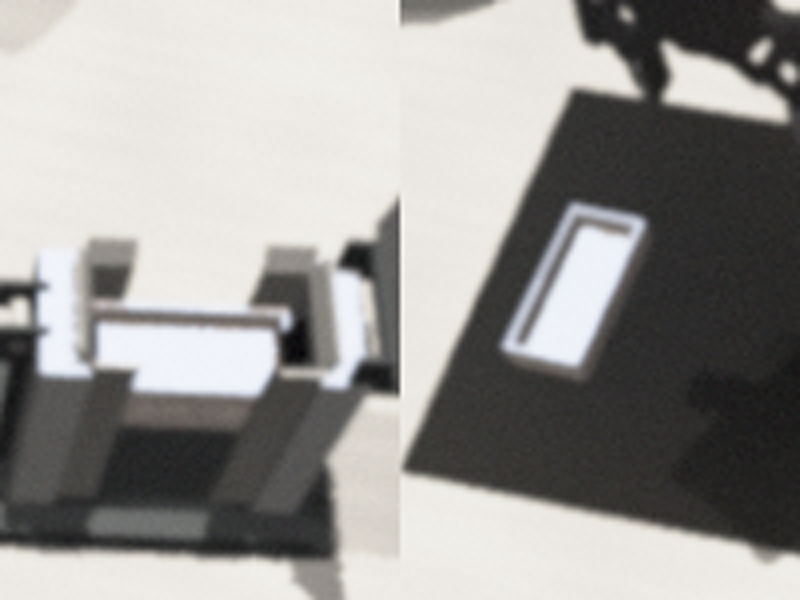

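Dish 2 is seated: the rim is at the same place, and the pile below is one dish thicker. Dish 3 sits unmoved at scene (154,212), and I go for it.

>>> jog_arm --targets '[[[-1,-30.2,0,0,0,0.01,85],[-1,-30.2,0,0,0,0.01,85],[-1,-30.2,0,0,0,0.01,85],[-1,-30.2,0,0,0,0.01,85],[-1,-30.2,0,0,0,0.01,85],[-0.8,-30.2,0,0,0,0.01,85],[0,0,-36,0,0,0,85],[0,0,-36,0,0,0,85],[0,0,-36,0,0,0,85],[0,0,-36,0,0,0,85],[0,0,-36,0,0,0,85],[0,0,-36,0,0,0,85],[0,0,0,0,0,0,85],[0,0,0,0,0,0,85]]]'

```text
t: 34.6
eef_pos: [517.2, -399.3, 129.7]
tcp_rot: [[-0.003, 0.019, 1.0], [0.003, 1.0, -0.019], [-1.0, 0.003, -0.003]]
wrist_force: [0.5, -0.5, 0.6]
opening: 0.993
```

>>> jog_arm --targets '[[[0,-2,-20,0,0,0,85],[0,0,-15,0,0,0,85],[0,0,-7,0,0,0,85],[0,0,-5,0,0,0,85],[0,0,0,0,0,0,85],[0,0,0,0,0,0,40],[0,0,0,0,0,0,40],[0,0,0,0,0,0,40],[0,0,0,0,0,0,40],[0,0,0,0,0,0,40],[0,0,0,0,0,0,40],[0,0,0,0,0,0,40]]]' --squeeze 30

```text
t: 35.6
eef_pos: [517.7, -403.8, 85.2]
tcp_rot: [[0.002, 0.021, 1.0], [-0.0, 1.0, -0.021], [-1.0, -0.0, 0.002]]
wrist_force: [-0.6, 1.3, 5.5]
opening: 0.64
```

>>> jog_arm --targets '[[[0,0,13,0,0,0,40],[0,0,40,0,0,0,40],[0,0,40,0,0,0,40],[0,0,40,0,0,0,40],[0,0,40,0,0,0,40],[0,0,40,0,0,0,40],[0,0,36,0,0,0,40],[1.7,33,0,0,0,-0.1,40],[1.7,33,0,0,0,-0.1,40],[1.7,33,0,0,0,-0.1,40],[1.7,33,0,0,0,-0.1,40],[1.7,33,0,0,0,-0.1,40],[1.7,33,0,0,0,-0.1,40],[1.7,33,0,0,0,-0.1,40],[1.7,33,0,0,0,-0.1,40],[1.7,33,0,0,0,-0.1,40],[1.7,33,0,0,0,-0.1,40],[0,0,0,0,0,0,40],[0,0,0,0,0,0,40]]]'

```text
t: 37.18
eef_pos: [534.2, -71.1, 333.6]
tcp_rot: [[0.0, 0.85, 0.527], [0.001, 0.527, -0.85], [-1.0, 0.001, -0.001]]
wrist_force: [0.2, -0.1, -0.8]
opening: 0.645
```

>>> jog_arm --targets '[[[1.3,33.4,0,0,0,-0.091,40],[1.3,33.4,0,0,0,-0.091,40],[1.3,33.4,0,0,0,-0.091,40],[1.3,33.4,0,0,0,-0.091,40],[1.3,33.4,0,0,0,0,40],[1.3,33.4,0,0,0,0,40],[1.3,33.4,0,0,0,0,40],[1.3,33.4,0,0,0,0,40],[1.3,33.4,0,0,0,0,40],[0,0,0,0,0,0,40],[0,0,0,0,0,0,40],[0,0,0,0,0,0,40]]]'

```text
t: 38.18
eef_pos: [546.4, 225.1, 333.4]
tcp_rot: [[0.001, 0.983, 0.184], [-0.001, 0.184, -0.983], [-1.0, 0.001, 0.001]]
wrist_force: [-0.1, -0.0, -1.2]
opening: 0.645
```

```bash
python3 - <<'E'
from h import *
s=snap('scene','s9.png')
st=r.get_state(); R=st['tcp_rot']; print(st['t'],np.round(st['eef_pos'],1),np.arctan2(R[1,1],R[0,1]),st['opening'])
a=cv2.imread('pics/s7.png')[150:270,340:440]; b=cv2.imread('pics/s9.png')[150:270,340:440]
cv2.imwrite('pics/c10.png',cv2.resize(np.hstack([a,b]),(800,480),interpolation=cv2.INTER_CUBIC))
E
```

```text
38.2333 [546.4 224.7 333.4] 0.18367677244101804 0.6443541084177135
```

View pics/c10.png

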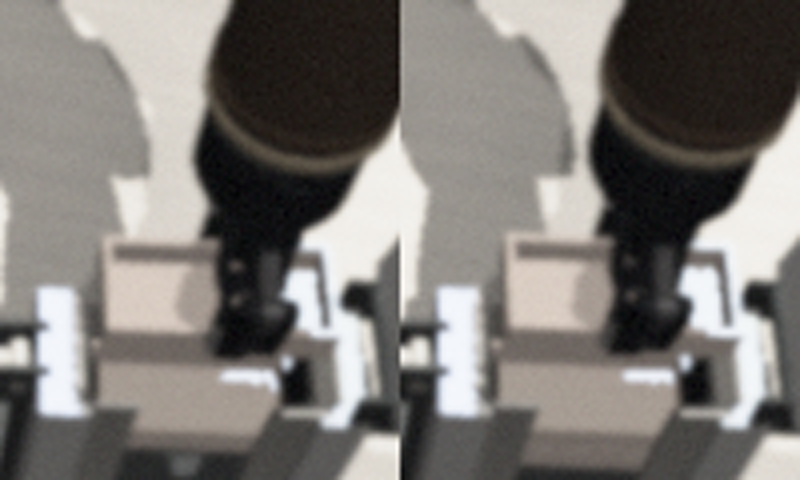

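The crop shows dish 3's -y edge at x=102 against 101 for dish 2, so the same kind of offset of about +6 mm is needed.

>>> jog_arm --targets '[[[-0.9,6,0,0,0,0.006,40],[0,0,-20,0,0,0,40],[0,0,-15,0,0,0,40],[0,0,-10,0,0,0,40],[0,0,-5,0,0,0,40],[0,0,-5,0,0,0,40],[0,0,-5,0,0,0,40],[0,0,-4,0,0,0,40],[0,0,0,0,0,0,40]]]'

```text
t: 38.98
eef_pos: [546.3, 230.0, 269.5]
tcp_rot: [[0.002, 0.982, 0.187], [-0.002, 0.187, -0.982], [-1.0, 0.002, 0.003]]
wrist_force: [0.7, -7.2, 2.4]
opening: 0.65
```

>>> jog_arm --targets '[[[0,0,-2,0,0,0,40],[0,0,-2,0,0,0,40],[0,0,-2,0,0,0,40],[0,0,-2,0,0,0,40],[0,0,0,0,0,0,40]]]'

```text
t: 39.4
eef_pos: [546.4, 230.1, 261.9]
tcp_rot: [[0.002, 0.982, 0.188], [-0.002, 0.188, -0.982], [-1.0, 0.002, 0.002]]
wrist_force: [0.9, -8.4, 4.1]
opening: 0.643
```

Pushed toward -y, so I ease 2 mm.

>>> jog_arm --targets '[[[0,-2,0,0,0,0,40],[0,0,-2,0,0,0,40],[0,0,-2,0,0,0,40],[0,0,-2,0,0,0,40],[0,0,0,0,0,0,40]]]'

```text
t: 39.82
eef_pos: [546.4, 229.5, 255.9]
tcp_rot: [[0.003, 0.982, 0.189], [-0.0, 0.189, -0.982], [-1.0, 0.003, 0.001]]
wrist_force: [3.1, -6.8, 5.7]
opening: 0.646
```

>>> jog_arm --targets '[[[0,-0.5,-2,0,0,0,40],[0,0,-2,0,0,0,40],[0,0,-1,0,0,0,40],[0,0,0,0,0,0,40]]]'

```text
t: 40.15
eef_pos: [546.5, 229.3, 251.4]
tcp_rot: [[0.003, 0.982, 0.189], [0.0, 0.189, -0.982], [-1.0, 0.003, 0.0]]
wrist_force: [2.6, -6.4, 10.4]
opening: 0.646
```

>>> jog_arm --targets '[[[0,0,0,0,0,0,85],[0,0,0,0,0,0,85],[0,0,0,0,0,0,85],[0,0,0,0,0,0,85],[0,0,0,0,0,0,85],[0,0,27,0,0,0,85],[0,0,25,0,0,0,85],[0,0,0,0,0,0,44],[0,0,0,0,0,0,44],[0,0,0,0,0,0,44],[0,0,0,0,0,0,44],[0,0,0,0,0,0,44],[0,0,0,0,0,0,44]]]'

```text
t: 41.23
eef_pos: [544.6, 230.5, 301.1]
tcp_rot: [[-0.001, 0.982, 0.191], [-0.001, 0.191, -0.982], [-1.0, -0.001, 0.0]]
wrist_force: [0.2, -0.4, 0.2]
opening: 0.515
```

>>> jog_arm --targets '[[[0,4,-15,0,0,0,44],[0,0,-12,0,0,0,44],[0,0,-8,0,0,0,44],[0,0,-3,0,0,0,44],[0,0,-3,0,0,0,44],[0,0,-3,0,0,0,44],[0,0,-3,0,0,0,44],[0,0,-2,0,0,0,44],[0,0,0,0,0,0,44]]]'

```text
t: 41.98
eef_pos: [544.9, 234.6, 252.6]
tcp_rot: [[-0.0, 0.982, 0.191], [0.0, 0.191, -0.982], [-1.0, 0.0, -0.0]]
wrist_force: [0.3, 0.6, 1.4]
opening: 0.517
```

>>> jog_arm --targets '[[[0,0,-2,0,0,0,44],[0,0,-2,0,0,0,44],[0,0,-2,0,0,0,44],[0,0,-2,0,0,0,44],[0,0,0,0,0,0,44]]]'

```text
t: 42.4
eef_pos: [545.0, 234.6, 244.7]
tcp_rot: [[0.0, 0.982, 0.191], [0.0, 0.191, -0.982], [-1.0, 0.0, -0.0]]
wrist_force: [0.2, 1.2, 1.8]
opening: 0.514
```

>>> jog_arm --targets '[[[0,0,-2,0,0,0,44],[0,0,-2,0,0,0,44],[0,0,-2,0,0,0,44],[0,0,0,0,0,0,44]]]'

```text
t: 42.73
eef_pos: [545.0, 234.5, 238.8]
tcp_rot: [[0.0, 0.982, 0.191], [0.0, 0.191, -0.982], [-1.0, 0.0, -0.0]]
wrist_force: [1.0, 1.2, 2.6]
opening: 0.517
```

>>> jog_arm --targets '[[[0,0,-2,0,0,0,44],[0,0,-2,0,0,0,44],[0,0,-2,0,0,0,44],[0,0,-2,0,0,0,44],[0,0,-2,0,0,0,44],[0,0,0,0,0,0,44]]]'

```text
t: 43.23
eef_pos: [545.0, 234.5, 228.6]
tcp_rot: [[0.0, 0.982, 0.191], [-0.0, 0.191, -0.982], [-1.0, 0.0, 0.0]]
wrist_force: [0.6, 1.3, 3.2]
opening: 0.516
```

>>> jog_arm --targets '[[[0,0,-2,0,0,0,44],[0,0,-2,0,0,0,44],[0,0,-2,0,0,0,44],[0,0,-1.5,0,0,0,44],[0,0,0,0,0,0,44]]]'

```text
t: 43.65
eef_pos: [544.9, 234.4, 221.1]
tcp_rot: [[0.0, 0.982, 0.191], [-0.0, 0.191, -0.982], [-1.0, 0.0, 0.0]]
wrist_force: [0.6, 0.6, 2.4]
opening: 0.517
```

>>> jog_arm --targets '[[[0,0,5,0,0,0,44],[0,0,40,0,0,0,44],[0,0,40,0,0,0,44],[0,0,40,0,0,0,70],[5.6,-29.1,0,0,0,0,70],[5.6,-29.1,0,0,0,0,70],[5.6,-29.1,0,0,0,0,70],[5.6,-29.1,0,0,0,0,70],[5.6,-29.1,0,0,0,0,70],[5.6,-29.1,0,0,0,0,70],[5.6,-29.1,0,0,0,0,70],[0,0,0,0,0,0,70],[0,0,0,0,0,0,70]]]'

```text
t: 44.73
eef_pos: [583.8, 28.3, 346.6]
tcp_rot: [[-0.0, 0.982, 0.186], [-0.001, 0.186, -0.982], [-1.0, -0.0, 0.001]]
wrist_force: [0.4, 1.0, -0.7]
opening: 0.821
```

```bash
python3 - <<'E'
from h import *
s=snap('scene','s10.png')
st=r.get_state(); R=st['tcp_rot']; print(st['t'],np.round(st['eef_pos'],1),np.arctan2(R[1,1],R[0,1]),st['opening'])
cv2.imwrite('pics/c11.png',cv2.resize(cv2.imread('pics/s10.png')[160:310,250:450],(800,600),interpolation=cv2.INTER_CUBIC))
print((proj(s,[584.5,30.2,164])-[250,160])*4)
E
```

```text
44.7833 [583.8  30.4 346.3] 0.1903902288019607 0.8206737211547526
[[194.84559845 328.11379811]]
```

View pics/c11.png

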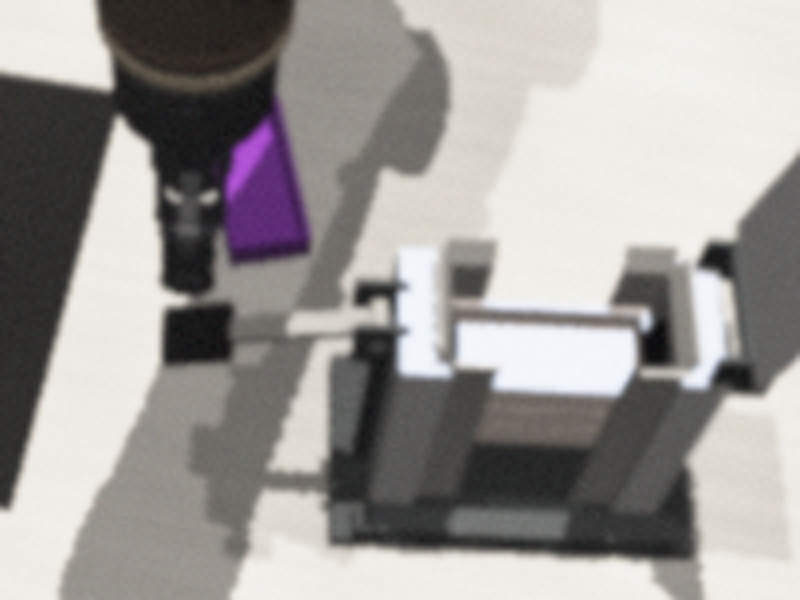

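Dish 3 sits level with its rim under the catches, and three dishes are stacked. The paddle top is at crop (197,330), within 1 px of its predicted place. Now I grip the paddle and lift it.

>>> jog_arm --targets '[[[0.5,0,-30,0,0,0,70],[0,0,-30,0,0,0,70],[0,0,-30,0,0,0,70],[0,0,-25,0,0,0,70],[0,0,-10,0,0,0,70],[0,0,-9,0,0,0,70],[0,0,0,0,0,0,70],[0,0,0,0,0,0,25],[0,0,0,0,0,0,25],[0,0,0,0,0,0,25],[0,0,0,0,0,0,25],[0,0,0,0,0,0,25],[0,0,0,0,0,0,25],[0,0,0,0,0,0,25]]]' --squeeze 25

```text
t: 45.95
eef_pos: [585.2, 30.8, 213.9]
tcp_rot: [[0.002, 0.982, 0.19], [0.001, 0.19, -0.982], [-1.0, 0.002, -0.001]]
wrist_force: [-1.8, 1.0, 5.7]
opening: 0.421
```

Gripped at 36 mm. Lift.

>>> jog_arm --targets '[[[0,0,2,0,0,0,25],[0,0,2,0,0,0,25],[0,0,2,0,0,0,25],[0,0,2,0,0,0,25],[0,0,2,0,0,0,25],[0,0,2,0,0,0,25],[0,0,2,0,0,0,25],[0,0,2,0,0,0,25],[0,0,2,0,0,0,25],[0,0,2,0,0,0,25],[0,0,2,0,0,0,25],[0,0,2,0,0,0,25],[0,0,2,0,0,0,25]]]'

```text
t: 47.03
eef_pos: [585.3, 29.9, 239.2]
tcp_rot: [[0.002, 0.982, 0.19], [-0.001, 0.19, -0.982], [-1.0, 0.002, 0.001]]
wrist_force: [3.6, -3.3, -0.9]
opening: 0.412
```

>>> jog_arm --targets '[[[0,0,0,0,0,0,80],[0,0,0,0,0,0,80],[0,0,0,0,0,0,80],[0,0,0,0,0,0,80],[0,0,15,0,0,0,80],[0,0,30,0,0,0,80],[0,0,40,0,0,0,80],[0,0,40,0,0,0,80],[-5,-30,10,0,0,0,80],[-5,-30,0,0,0,0,80],[-5,-30,0,0,0,0,80],[-5,-30,0,0,0,0,80],[0,0,0,0,0,0,80],[0,0,0,0,0,0,80],[0,0,0,0,0,0,80],[0,0,0,0,0,0,80],[0,0,0,0,0,0,80],[0,0,0,0,0,0,80],[0,0,0,0,0,0,80],[0,0,0,0,0,0,80]]]'

```text
t: 48.7
eef_pos: [564.7, -88.7, 373.3]
tcp_rot: [[-0.0, 0.981, 0.192], [0.0, 0.192, -0.981], [-1.0, -0.0, -0.0]]
wrist_force: [-0.2, 1.2, -0.7]
opening: 0.937
```

>>> jog_arm --targets '[[[0,0,0,0,0,0,80],[0,0,0,0,0,0,80],[0,0,0,0,0,0,80],[0,0,0,0,0,0,80],[0,0,0,0,0,0,80],[0,0,0,0,0,0,80],[0,0,0,0,0,0,80],[0,0,0,0,0,0,80],[0,0,0,0,0,0,80],[0,0,0,0,0,0,80],[0,0,0,0,0,0,80],[0,0,0,0,0,0,80]]]'

```text
t: 49.7
eef_pos: [564.6, -89.1, 373.4]
tcp_rot: [[0.0, 0.982, 0.191], [0.0, 0.191, -0.982], [-1.0, 0.0, -0.0]]
wrist_force: [0.4, 0.5, 0.1]
opening: 0.937
```

```bash
python3 - <<'E'
from h import *
s=snap('scene','s11.png')
st=r.get_state(); print(st['t'],np.round(st['eef_pos'],1),st['wrist_force'])
a=cv2.imread('pics/s11.png'); b=cv2.imread('pics/scene0.png')
cv2.imwrite('pics/c12.png',cv2.resize(np.hstack([b[180:330,280:450],a[180:330,280:450]]),(800,353),interpolation=cv2.INTER_CUBIC))
d=np.abs(a.astype(int)-b).max(2)[205:270,345:440]; print('changed px',(d>50).sum())
E
```

```text
49.75 [564.6 -89.2 373.4] [ 0.46624221  0.06586519 -0.41638144]
changed px 553
```

View pics/c12.png

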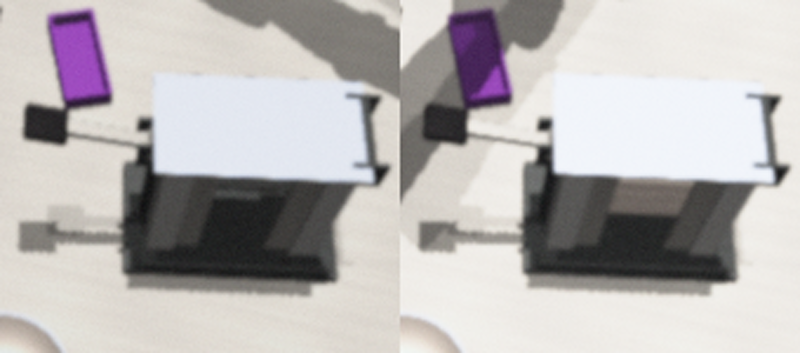

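The cover is shut and the paddle is up exactly as at the start (crop (445,123) against (45,123)). The dishes show in the channel. I hand the job in.

```bash
python3 -c "
from cell import r
print(r.close_job())"
```

```text
the job is handed in; nothing more can be done
None
```

All three white dishes that were on the mat are in the dispenser under its catches, the cover is shut, and the job was handed in at about 50 s. I pressed the lever to open the cover, pushed each dish down on its rims, then gripped the paddle, lifted it 26 mm and let go. The coloured look-alikes, bowl, jar and mug were not touched.

- **First dish:** The first push left it tilted, with only its -y end caught. A second push nearer the +y end snapped it in, and the next picture showed it level.
- **Camera disagreement:** The two cameras disagreed by about 5 mm on dish positions. I averaged them, except for dish 2 (top view only) and dish 3 (top view for x). Dishes 2 and 3 then hung several millimetres off centre in the hand, which I corrected with a comparison picture and the wrist forces.
- **Last checks:** The rims of dishes 2 and 3 stopped at the same level as dish 1, with the pile one dish thicker each time. In the final picture the cover and paddle look the same as at the start, and the arm is clear, with wrist force under 1 N. These checks were by eye and force only; I had no direct reading of the joint angles or the dishes' exact heights.

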